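Sort out the swapped ski-tuning trays

ROBOT

A 6-joint arm with a two-finger parallel gripper is mounted at the origin on the work surface. World frame = base frame: x ahead of the robot, y to its left, z up, the work surface at z = 0. Lengths are in m, angles in rad, forces in N, time in s.
With the tool pointing down it reaches from about 0.325 to 0.9 m from the base axis. Payload 6.1 kg.
Tool frame: the origin (TCP) lies midway between the tips of the shut fingers; the grasp point (between the pads) lies 19 mm behind it; x points along the fingers, y is the direction in which the jaws open and shut, and the axes are right-handed (so a half turn about x gives the same grasp; the last joint's range is limited). The gripper opens to 85 mm and grips with 20 to 120 N. Pads are 22 mm wide; open, the fingers measure 114 mm over their backs; the gripper's body (76 mm by 85 mm) begins 54 mm behind the grasp point. The pads swing forward as they close: fully open they stand 13 mm farther back than shut.
Start: joints at [1.081, 0.22, 1.526, -0, 1.395, -0.126], TCP at [0.222, 0.584, 0.231] pointing down, gripper open.
Joint ranges: [-2.98, 2.98], [-0.91, 2.08], [0.09, 2.57], [-1.24, 4.39], [0.2, 2.65], [-2.68, 2.68]. Speed limits (rad/s): [2.57, 2.57, 3.01, 3.14, 3.14, 3.14].

INTERFACE

Orientations are given as [roll, pitch, yaw] about the fixed x, y, z axes, in that order (R = Rz(yaw) Ry(pitch) Rx(roll)).
In Python, from plant import movep, move_l, set_joints, gripper_to, hold, inverse_kinematics, observe, get_image, get_calibration, Unreachable, job_done gives the robot as it stands. Calls block until the motion is done:
- movep(position, orientation): joint-space move of the TCP to a pose.
- move_l(position, feed=0.15, rotation=None, max_force=None): straight line of the TCP; rotation=None keeps the orientation; feed is the mean speed in m/s. With max_force (N) it stops when the force on the tool has changed by that much, and returns True; else False.
- set_joints(angles): joint-space move.
- gripper_to(opening, f_grip=None): finger opening in m; f_grip is the grip in N (None keeps the last); returns when the fingers have stopped.
- hold(seconds).
- inverse_kinematics(position, orientation): joint angles nearest the present ones, or None.
- observe(): the state.
- get_image(name): name is "scene" or "top"; returns (picture, depth): 384x512x3 uint8, red, green, blue; 384x512 float32, m along the optical axis (not along the pixel's ray), 0 where there is no reading.
- get_calibration(name): a dict with "intrinsics" (3x3 intrinsics, pixels), "world_from_camera" (4x4, takes a point from camera to world coordinates). Camera axes: x right, y down, z forward; pixel columns grow to the right and rows downward; lengths in m; the calibration is good to about 2 mm. A picture is of the moment at which its call begins. get_calibration takes no time and is no camera call.
A pose or a line that the arm cannot do raises Unreachable and nothing moves.
- job_done(): hands the job in, once; it reports no verdict.
The state is a dict: "time_s": time; "q": joint angles; "joint_velocities": joint speeds; "joint_torque": joint torques, N m; "eef_pos": TCP position; "tcp_rot": TCP orientation; "ft_force": force on the tool from outside, world axes, zero at the start; "torque": the same for the moment, N m; "opening": finger opening in m.
Only numpy, scipy, OpenCV 4.12 (cv2) and the standard library are available. Lean on these libraries where they do the work, as an engineer would, in place of code of your own. Each camera call takes 0.05 s, during which the arm holds its last target.

TASK

The four things on the red trays have been put back in the wrong ones: move each to the middle of the tray that has its own outline, standing upright on the tray floor: the aluminium file holder in the oblong tray, the black rubber toe cap in the D-shaped tray, the green compass case in the square tray and the amber wax jar in the round tray. A tray has room for only one thing at a time, so use the empty cork mat to put something aside on the way. Leave the white bowl where it is.

Things in the scene. Friction and masses are not known exactly. Their poses are not given: they have to be found in the camera images.
- file_holder: Ski tuning file holder of bare aluminium: a bar 92 mm long (x) and 30 mm wide (y) with flat upright sides 34 mm high, with a narrower rib and two screw heads on top (43 mm high in all); a steel file end shows 3 mm beyond each end near the foot. About 0.16 kg. Origin at the centre of its underside, x along the bar, z up. Grip it across the 30 mm width. At the start it stands upright in the middle (within about 12 mm) of a tray that is not its own.
- toe_cap: Black rubber boot toe cap, D-shaped from above: 74 mm long (x from -37 at the open heel side to +37 mm at the rounded nose), 54 mm wide (y) with straight upright flanks up to 26 mm high, domed on top to 40 mm. About 0.12 kg. Origin at the centre of its underside, z up. Stiff enough to grip across the 54 mm width at the origin. At the start it stands upright in the middle (within about 12 mm) of a tray that is not its own.
- compass_case: Green plastic compass case with a snap lid (shut, does not open): 56 mm square and 36 mm high, with a dark seam, a small latch on the -x side and a thin hinge pin on the +x side. About 0.11 kg. Origin at the centre of its underside, z up. Grip it across y. At the start it stands upright in the middle (within about 12 mm) of a tray that is not its own.
- wax_jar: Round amber glass jar with a white lid, 48 mm in diameter, 55 mm high, about 0.14 kg. Origin at the centre of its underside, z up. At the start it stands upright in the middle (within about 12 mm) of a tray that is not its own.
- tray_oblong: Home of the file holder: oblong tray, 110 mm (x) by 160 mm (its y, the long way) outside. Plain red plastic tray fixed to the shelf, 12 mm high; floor 4 mm thick (inside floor 4 mm above the origin), upright rim wall 4 mm thick standing 8 mm above the floor. Origin at its middle on the shelf surface, z up. 
- tray_d: Home of the toe cap: D-shaped tray, 122 mm long (x from -62 mm at the straight edge to +62 mm at the round end), 120 mm wide (y); the round end is a half circle. Plain red plastic tray fixed to the shelf, 12 mm high; floor 4 mm thick (inside floor 4 mm above the origin), upright rim wall 4 mm thick standing 8 mm above the floor. Origin at its middle on the shelf surface, z up. 
- tray_square: Home of the compass case: square tray, 122 mm by 122 mm outside. Plain red plastic tray fixed to the shelf, 12 mm high; floor 4 mm thick (inside floor 4 mm above the origin), upright rim wall 4 mm thick standing 8 mm above the floor. Origin at its middle on the shelf surface, z up. 
- tray_round: Home of the wax jar: round tray, 134 mm in diameter outside. Plain red plastic tray fixed to the shelf, 12 mm high; floor 4 mm thick (inside floor 4 mm above the origin), upright rim wall 4 mm thick standing 8 mm above the floor. Origin at its middle on the shelf surface, z up. 
- cork_mat: Empty flat square cork mat, 120 mm by 120 mm, 4 mm thick, fixed to the shelf: the free spot. Origin at its middle on the shelf surface, so its top is 4 mm above the origin.
- bowl: Small white ceramic bowl, 88 mm across the rim, 42 mm high, standing loose between the trays; to be left where it is. Origin at the centre of its underside. Other things that stand among the trays are fixed and no taller than 45 mm.
Mind the look-alikes: they are no part of the job. What is meant by the compass_case is not purple, and is the smaller of those in its own colour. There is more than one size of the file_holder; the one meant has the size given above.

How it is judged:
By the outcome, as a careful person would: the job done as asked, in the order asked, and still so for the second after the job is handed in, with the robot touching nothing.
It also fails if it takes over 147 s, if anything falls off the work surface, if the arm or the gripper's body presses on something with over 40 N, if the wrist force passes 120 N, or if a joint passes its speed limit or range.

## Working session

There is one attempt and no reset: what is moved stays moved. The work goes in short steps, each a Python script; the robot and the scene stay as the last script left them, time stands still between calls to the robot, and variables do not carry over. Pictures are saved under pics/ and viewed, and the job is handed in when it is done.

```bash
ls; mkdir -p pics; python3 - <<'E'
from plant import *
import cv2,numpy as np
np.set_printoptions(precision=4,suppress=True)
for n in("scene","top"):
    im,d=get_image(n); c=get_calibration(n)
    cv2.imwrite(f"pics/{n}0.png",cv2.resize(im[:,:,::-1],None,fx=1.5,fy=1.5,interpolation=cv2.INTER_CUBIC)); np.savez(f"{n}0.npz",im=im,d=d,K=c["intrinsics"],T=c["world_from_camera"])
    print(n,c["intrinsics"],c["world_from_camera"],(d>0).mean())
o=observe();print(o)
E
```

```text
pics
scene [[497.6994   0.     253.8826]
 [  0.     497.6994 190.8163]
 [  0.       0.       1.    ]] [[-0.4126  0.7822 -0.4668  1.1218]
 [ 0.9109  0.3507 -0.2174  0.3878]
 [-0.0064 -0.5149 -0.8572  1.2622]
 [ 0.      0.      0.      1.    ]] 0.9959818522135416
top [[409.4118   0.     259.3817]
 [  0.     409.4118 188.4944]
 [  0.       0.       1.    ]] [[ 0.0609 -0.977   0.2043  0.2522]
 [-0.9981 -0.0609  0.0064  0.0528]
 [ 0.0062 -0.2043 -0.9789  1.1511]
 [ 0.      0.      0.      1.    ]] 0.9959157307942709
{'time_s': 0.1, 'q': array([ 1.0809,  0.2211,  1.5275,  0.    ,  1.3947, -0.1261]), 'joint_velocities': array([-0.    , -0.0018, -0.0017,  0.0028,  0.0002,  0.0006]), 'joint_torque': array([  0.0011, -49.8245, -39.0547,  -0.0001,   0.0056,   0.    ]), 'eef_pos': array([0.2221, 0.5836, 0.2303]), 'tcp_rot': array([-1.7045,  1.5691, -2.0683]), 'ft_force': array([ 0.3968,  0.2922, -0.938 ]), 'torque': array([ 0.0467,  0.0248, -0.0316]), 'opening': 0.08548352632114822}
```

View pics/scene0.png

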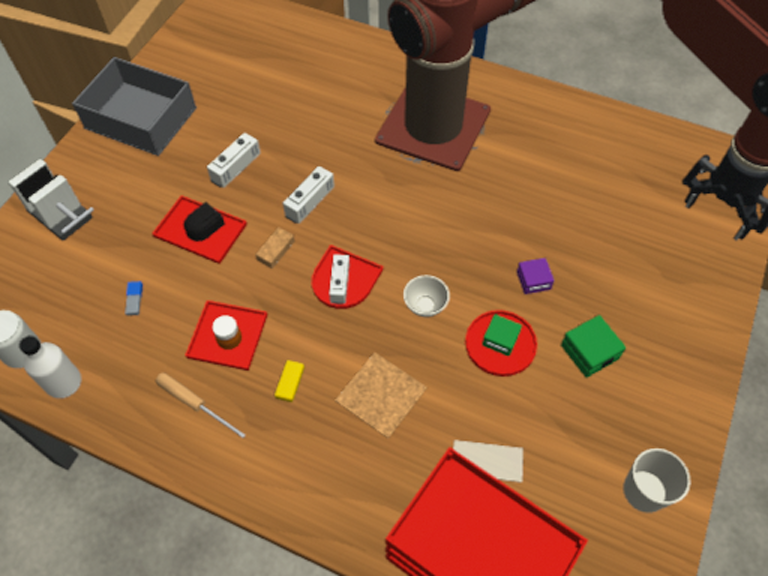

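View pics/top0.png

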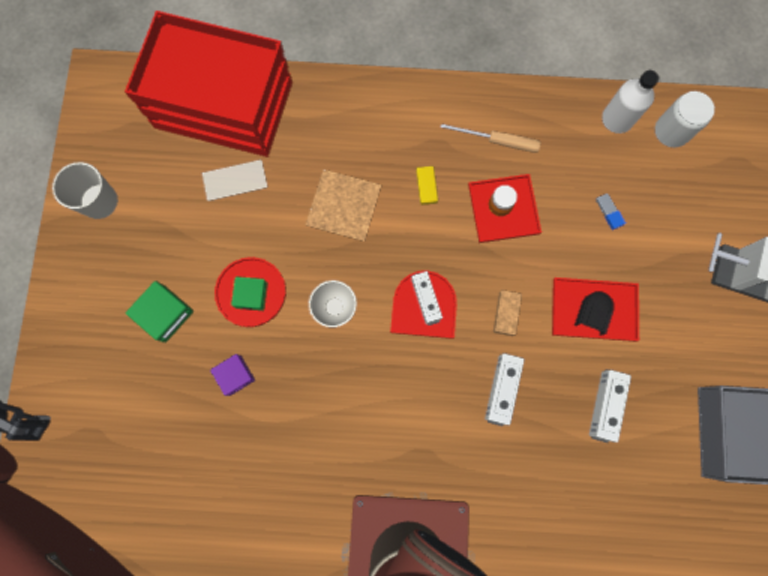

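Scene: the file holder is in the D tray (scene px 340,278; top 427,298), the toe cap is in the oblong tray (top 597,312), the jar is in the square tray (top 503,200) and the small green case is in the round tray (top 249,293). 

Look-alikes:
- **Long white bars:** (506,389) and (611,405).
- **Big green case:** (160,311).
- **Purple case:** (232,375).

Now I'll measure.

```bash
cat > h.py <<'E'
import numpy as np,cv2
np.set_printoptions(precision=4,suppress=True)
def cloud(d,K,T):
    v,u=np.indices(d.shape); z=d
    P=np.stack([(u-K[0,2])/K[0,0]*z,(v-K[1,2])/K[1,1]*z,z],-1)
    return P@T[:3,:3].T+T[:3,3]
def onplane(uv,K,T,z):
    uv=np.asarray(uv,float).reshape(-1,2)
    r=np.c_[(uv-K[[0,1],[2,2]])/K[[0,1],[0,1]],np.ones(len(uv))]@T[:3,:3].T
    return T[:3,3]+r*((z-T[2,3])/r[:,2])[:,None]
def redmask(im):
    h=cv2.cvtColor(im,cv2.COLOR_RGB2HSV)
    return (((h[...,0]<6)|(h[...,0]>174))&(h[...,1]>180)&(h[...,2]>90)).astype(np.uint8)*255
def contours(m,amin):
    c,_=cv2.findContours(m,cv2.RETR_EXTERNAL,cv2.CHAIN_APPROX_NONE)
    return [x[:,0] for x in c if cv2.contourArea(x)>amin]
def load(n,i=0):
    f=np.load(f"{n}{i}.npz"); return f["im"],f["d"],f["K"],f["T"]
def rect(xy):
    (cx,cy),(w,h),a=cv2.minAreaRect((np.asarray(xy)*1000).astype(np.float32))
    return f"c=({cx:.1f},{cy:.1f}) w={w:.1f} h={h:.1f} a={a:.1f}"
E
python3 - <<'E'
from h import *
for n in("top","scene"):
    im,d,K,T=load(n); P=cloud(d,K,T)
    # table plane level
    hsv=cv2.cvtColor(im,cv2.COLOR_RGB2HSV)
    print(n)
    for c in contours(redmask(im),700):
        X=onplane(c,K,T,0.012)[:,:2]
        ctr=X.mean(0)
        if len(c)>230: continue
        print("tray",c.mean(0).round(), rect(X), "area mm2",int(cv2.contourArea((X*1e3).astype(np.float32))))
        m=np.linalg.norm(P[...,:2]-ctr,axis=-1)<0.1
        inside=np.zeros(d.shape,np.uint8); cv2.drawContours(inside,[cv2.convexHull(c)],-1,1,-1)
        fl=P[(inside>0)&(redmask(im)>0)]; print("  red z pct",np.percentile(fl[:,2],[5,25,50,75,95]))
        near=np.linalg.norm(P[...,:2]-ctr,axis=-1)<0.055
        o=P[near&(P[...,2]>0.018)]
        zt=np.percentile(o[:,2],98); tp=o[o[:,2]>zt-0.006]
        print("  obj ztop",zt.round(4),"all",rect(o[:,:2]),"top",rect(tp[:,:2]))
    t=P[(P[...,2]>-.03)&(P[...,2]<0.03)];print("table z",np.median(t[:,2]))
E
python3 - <<'E'
from h import *
im,d,K,T=load("top")
a=im[100:270,100:440][:,:,::-1]
cv2.imwrite("pics/crop_top.png",cv2.resize(a,None,fx=2.3,fy=2.3,interpolation=cv2.INTER_CUBIC))
E
```

```text
top
tray [397. 206.] c=(465.2,-329.5) w=161.4 h=110.3 a=89.3 area mm2 17122
  red z pct [0.0011 0.0034 0.0052 0.0078 0.014 ]
  obj ztop 0.0468 all c=(465.2,-328.9) w=55.5 h=90.1 a=74.2 top c=(455.8,-324.6) w=43.6 h=67.1 a=74.6
tray [284. 205.] c=(455.9,-8.2) w=119.1 h=123.1 a=88.3 area mm2 8514
  red z pct [0.0008 0.0032 0.0047 0.007  0.0132]
  obj ztop 0.0483 all c=(460.2,-11.4) w=84.7 h=29.9 a=20.7 top c=(464.4,-11.6) w=69.5 h=21.3 a=20.9
tray [166. 194.] c=(458.1,323.2) w=132.9 h=130.1 a=5.5 area mm2 13412
  red z pct [0.0008 0.0032 0.0049 0.0073 0.013 ]
  obj ztop 0.0441 all c=(451.0,318.8) w=56.6 h=57.7 a=88.3 top c=(451.1,319.1) w=56.0 h=55.7 a=88.8
tray [336. 138.] c=(654.0,-153.8) w=123.2 h=122.9 a=12.0 area mm2 14421
  red z pct [0.001  0.0034 0.0052 0.0075 0.0133]
  obj ztop 0.0626 all c=(658.3,-146.1) w=45.0 h=44.3 a=33.5 top c=(659.4,-146.1) w=40.2 h=43.1 a=53.1
table z 0.0005164048554219258
scene
tray [334. 228.] c=(459.9,324.6) w=135.4 h=130.2 a=8.6 area mm2 13632
  red z pct [0.0007 0.0033 0.0056 0.0084 0.0148]
  obj ztop 0.0459 all c=(452.5,319.8) w=56.2 h=61.0 a=88.4 top c=(452.5,319.4) w=53.7 h=57.6 a=88.4
tray [151. 223.] c=(655.3,-151.8) w=124.7 h=123.4 a=11.6 area mm2 14627
  red z pct [0.0001 0.003  0.0053 0.0079 0.0136]
  obj ztop 0.0637 all c=(661.0,-143.5) w=46.4 h=44.2 a=9.9 top c=(659.4,-144.9) w=39.5 h=41.2 a=62.1
tray [229. 185.] c=(458.3,-5.6) w=121.0 h=125.9 a=88.5 area mm2 13015
  red z pct [0.0003 0.0031 0.0055 0.0083 0.014 ]
  obj ztop 0.0502 all c=(455.3,-11.8) w=105.1 h=41.1 a=12.9 top c=(465.1,-11.3) w=71.4 h=22.3 a=20.6
tray [133. 153.] c=(466.6,-327.4) w=164.2 h=112.3 a=89.3 area mm2 12144
  red z pct [-0.0002  0.0033  0.0056  0.0087  0.0154]
  obj ztop 0.0477 all c=(467.1,-328.2) w=56.6 h=92.4 a=71.7 top c=(456.2,-323.2) w=42.4 h=63.9 a=70.4
table z 0.0009774570540237448
```

View pics/crop_top.png

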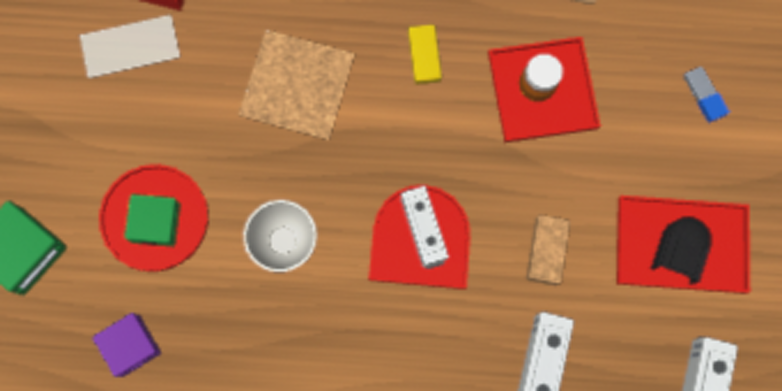

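The crop confirms the choices. The small case at (152,219) is green and in the round tray. The bar at (424,227) is the shortest of the three white bars. The jar is at (543,75), and the toe cap at (683,247) has its nose pointing up. Next I'll refine the object poses and find the mat.

```bash
cat >> h.py <<'E'
def objmask(name,im):
    h=cv2.cvtColor(im,cv2.COLOR_RGB2HSV); H,S,V=h[...,0],h[...,1],h[...,2]
    return {"toe":(V<70),"file":(S<60)&(V>90),"case":(H>50)&(H<75)&(S>150),"jar":(S<60)&(V>120)}[name]
def ext(X,yaw):
    c,s=np.cos(yaw),np.sin(yaw); a=X@np.array([c,s]); b=X@np.array([-s,c])
    ea=np.percentile(a,[1,99]); eb=np.percentile(b,[1,99]); m=np.array([ea.mean(),eb.mean()])
    return np.array([m[0]*c-m[1]*s, m[0]*s+m[1]*c]),np.diff(ea)[0],np.diff(eb)[0]
E
python3 - <<'E'
from h import *
A=dict(toe=(.465,-.328),file=(.46,-.011),case=(.451,.319),jar=(.658,-.146))
for n in("top","scene"):
    im,d,K,T=load(n); P=cloud(d,K,T); print(n)
    for k,a in A.items():
        m=objmask(k,im)&(np.linalg.norm(P[...,:2]-a,axis=-1)<.065)&(P[...,2]>0.012)
        m=cv2.erode(cv2.morphologyEx(m.astype(np.uint8),cv2.MORPH_CLOSE,np.ones((3,3))),np.ones((1,1)))>0
        c=max(contours(m.astype(np.uint8),20),key=cv2.contourArea)
        o=P[m]; z=np.percentile(o[:,2],[5,50,97]); print(k,"z",z,"px",c.mean(0),rect(o[:,:2]))
        hh=dict(toe=.03,file=.038,case=.040,jar=.059)[k]
        print("   ray contour at z",hh,rect(onplane(c,K,T,hh)[:,:2]))
    for k in("bigfile",):
        m=objmask("file",im)&(P[...,2]>.03)&(P[...,2]<.07)&(P[...,0]<.45)&(P[...,0]>.2)
        for c in contours(m.astype(np.uint8)*255,150):print("bar",c.mean(0),rect(onplane(c,K,T,.045)[:,:2]))
    h=cv2.cvtColor(im,cv2.COLOR_RGB2HSV)
    # cork mat
    Xm=P; near=(np.abs(P[...,0]-.64)<.12)&(np.abs(P[...,1]-.155)<.12)
    print("mat hsv",np.median(h[np.linalg.norm(P[...,:2]-(.65,.15),axis=-1)<.03],axis=0),"wood",np.median(h[np.linalg.norm(P[...,:2]-(.55,.15),axis=-1)<.02],axis=0))
    m=near&(cv2.medianBlur(h[...,1],5)<165)&(cv2.medianBlur(h[...,2],5)>140)
    for c in contours(m.astype(np.uint8)*255,300): print("mat?",c.mean(0),rect(onplane(cv2.convexHull(c),K,T,.004)[:,:2]))
    m=(h[...,1]<40)&(h[...,2]>140)&(np.linalg.norm(P[...,:2]-(.45,.16),axis=-1)<.07)
    print("bowl",P[m][:,:2].mean(0),rect(P[m&(P[...,2]>.035)][:,:2]),P[m][:,2].max())
# triangulate jar lid / case top / etc. centroid heights from two views
it,dt,Kt,Tt=load("top"); is_,ds,Ks,Ts=load("scene")
def tri(u1,u2):
    rs=[]
    for u,K,T in((u1,Kt,Tt),(u2,Ks,Ts)):
        a=onplane([u],K,T,0)[0]; C=T[:3,3]; r=(a-C)/np.linalg.norm(a-C); rs.append((C,r))
    M=sum(np.eye(3)-np.outer(r,r) for _,r in rs); b=sum((np.eye(3)-np.outer(r,r))@C for C,r in rs)
    return np.linalg.solve(M,b)
# jar lid centroid
pp=[]
for (im,d,K,T) in((it,dt,Kt,Tt),(is_,ds,Ks,Ts)):
    P=cloud(d,K,T); m=objmask("jar",im)&(np.linalg.norm(P[...,:2]-A["jar"],axis=-1)<.065)&(P[...,2]>.05)
    v,u=np.nonzero(m); pp.append((u.mean(),v.mean()))
print("tri lid",tri(*pp))
for nm,im in(("top",it),("scene",is_)):
    pass
b=is_
s=[cv2.resize(b[y-35:y+35,x-45:x+45],None,fx=4,fy=4,interpolation=cv2.INTER_CUBIC) for x,y in((228,185),(135,150),(335,226),(150,222))]
cv2.imwrite("pics/crop_s.png",np.vstack([np.hstack(s[:2]),np.hstack(s[2:])])[:,:,::-1])
E
```

```text
top
toe z [0.0261 0.041  0.0468] px [396.6711 208.3158] c=(345.7,-160.1) w=72.2 h=459.5 a=32.6
   ray contour at z 0.03 c=(457.2,-324.4) w=55.2 h=73.8 a=72.0
file z [0.0274 0.041  0.0482] px [283.975  198.0125] c=(378.1,1.6) w=65.7 h=263.9 a=81.9
   ray contour at z 0.038 c=(462.1,-9.1) w=93.9 h=30.7 a=20.9
case z [0.0361 0.0399 0.0441] px [165.5429 195.1   ] c=(449.9,317.7) w=53.1 h=53.4 a=88.9
   ray contour at z 0.04 c=(449.4,317.1) w=53.6 h=53.2 a=88.4
jar z [0.0515 0.0588 0.0626] px [336.1163 131.186 ] c=(470.4,-42.9) w=41.2 h=474.9 a=61.4
   ray contour at z 0.059 c=(658.3,-145.0) w=42.2 h=39.4 a=1.5
bar [407.9052 270.4138] c=(287.5,-347.1) w=43.8 h=121.7 a=77.7
bar [336.7434 259.177 ] c=(304.9,-157.9) w=41.8 h=121.3 a=78.5
mat hsv [ 15.  124.  198.5] wood [ 14. 147. 159.]
mat? [230.2762 138.5333] c=(639.4,154.9) w=239.6 h=241.2 a=89.9
bowl [0.4445 0.1582] c=(439.3,161.9) w=82.9 h=83.3 a=37.9 0.046975481297563126
scene
toe z [0.0161 0.0384 0.0473] px [134.6562 148.    ] c=(789.9,7.1) w=1007.1 h=76.4 a=44.6
   ray contour at z 0.03 c=(461.9,-321.5) w=65.6 h=79.8 a=72.0
file z [0.017  0.0405 0.049 ] px [225.75   185.0132] c=(777.8,170.1) w=813.1 h=39.4 a=29.6
   ray contour at z 0.038 c=(470.8,-5.3) w=105.3 h=30.7 a=21.1
case z [0.0223 0.0402 0.0459] px [333.859  223.3077] c=(774.5,340.1) w=699.0 h=54.1 a=3.4
   ray contour at z 0.04 c=(459.6,321.7) w=52.2 h=66.0 a=88.9
jar z [0.0472 0.0589 0.0636] px [149.4762 217.881 ] c=(660.7,-144.1) w=39.7 h=39.5 a=26.9
   ray contour at z 0.059 c=(662.3,-142.3) w=45.5 h=41.0 a=30.1
bar [205.2169 127.3253] c=(309.7,-154.3) w=46.6 h=129.2 a=79.6
bar [155.0833 103.7381] c=(291.5,-343.7) w=50.3 h=128.1 a=78.0
mat hsv [ 16. 139. 197.] wood [ 15. 165. 156.]
mat? [253.76   266.6114] c=(649.3,165.1) w=137.2 h=146.0 a=76.8
bowl [0.4333 0.1547] c=(439.8,164.3) w=84.7 h=79.8 a=23.3 0.04856165073397234
tri lid [ 0.6599 -0.1459  0.0553]
```

View pics/crop_s.png

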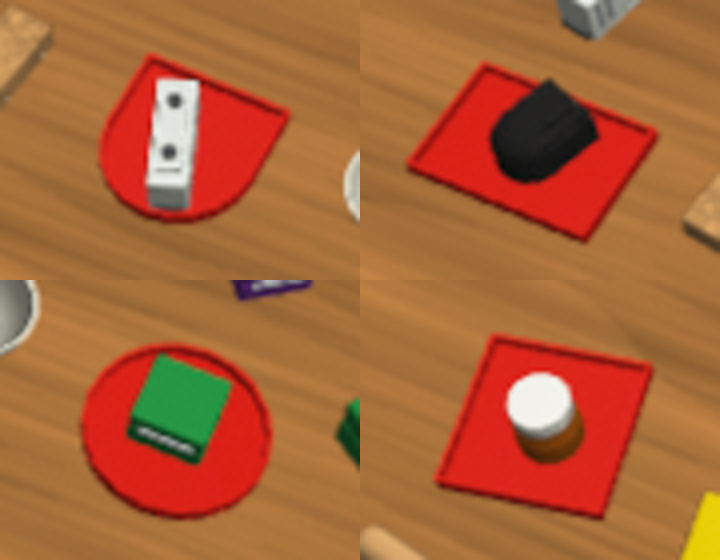

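Height check: depth from both views gives the case top at about 44 to 46 mm less noise (median 40, expected 40) and the lid at 59 mm. The two-ray lid fix is at 55 mm. Next I'll get the toe cap, file and mat more exactly.

```bash
python3 - <<'E'
from h import *
Q={k:[] for k in("toe","file","case")}
A=dict(toe=(.463,-.327),file=(.463,-.011),case=(.451,.319))
for n in("top","scene"):
    im,d,K,T=load(n); P=cloud(d,K,T)
    for k,a in A.items():
        m=objmask(k,im)&(np.linalg.norm(P[...,:2]-a,axis=-1)<.06)&(P[...,2]>.012)&(P[...,2]<.055)
        Q[k].append(P[m])
    h=cv2.cvtColor(im,cv2.COLOR_RGB2HSV)
    v=cv2.GaussianBlur(h[...,2],(5,5),0); near=(np.linalg.norm(P[...,:2]-(.645,.155),axis=-1)<.1)
    m=(near&(v>183)).astype(np.uint8)*255; m=cv2.morphologyEx(cv2.morphologyEx(m,cv2.MORPH_CLOSE,np.ones((5,5))),cv2.MORPH_OPEN,np.ones((7,7)))
    for c in contours(m,300): print(n,"mat",c.mean(0),rect(onplane(c,K,T,.004)[:,:2]),"z",np.median(P[m>0][:,2]))
for k,yaws in(("toe",(-15,-17.5,-20)),("file",(20.8,)),("case",(-1.5,))):
    for y in yaws:
        for nm,q in(("top",Q[k][0]),("scene",Q[k][1]),("both",np.vstack(Q[k]))):
            c,l,w=ext(q[:,:2],np.radians(y)); print(k,y,nm,(c*1e3).round(1),round(l*1e3,1),round(w*1e3,1))
E
```

```text
top mat [230.4804 138.4916] c=(642.4,149.2) w=180.0 h=123.6 a=80.3 z 0.003999374566308722
scene mat [254.0641 261.2756] c=(639.9,155.1) w=149.8 h=119.9 a=77.0 z 0.004462544820685199
toe -15 top [ 456.4 -323.9] 65.3 50.1
toe -15 scene [ 461.3 -322.1] 68.7 47.4
toe -15 both [ 459.4 -323.4] 69.4 50.3
toe -17.5 top [ 456.6 -324.4] 65.1 49.5
toe -17.5 scene [ 460.8 -322.6] 69.4 47.0
toe -17.5 both [ 459.2 -324.3] 69.6 50.4
toe -20 top [ 456.6 -324.8] 65.0 50.4
toe -20 scene [ 460.5 -322.8] 70.0 47.1
toe -20 both [ 459.1 -324.8] 69.5 51.1
file 20.8 top [462.9  -9.9] 90.2 28.5
file 20.8 scene [464.4  -8.7] 90.9 28.0
file 20.8 both [463.9  -9.3] 91.8 28.6
case -1.5 top [449.4 317.7] 51.7 51.9
case -1.5 scene [453.6 321.7] 52.8 51.1
case -1.5 both [451.4 319.3] 54.9 54.8
```

```bash
cat > r.py <<'E'
from plant import *
from h import *
D=np.deg2rad
ZT=0.14
def ori(y): return [0,np.pi/2,y]
def up(z,feed=.2):
    p=observe()["eef_pos"]; move_l([p[0],p[1],z],feed=feed)
def pick(x,y,tyaw,z,opening,f=40):
    gripper_to(opening); movep([x,y,ZT],ori(tyaw))
    hit=move_l([x,y,z+.03],feed=.2,max_force=15)
    if not hit: hit=move_l([x,y,z],feed=.08,max_force=15)
    print("down hit",hit,observe()["eef_pos"])
    if hit: return False
    gripper_to(0.0,f); o=observe(); print("grip",o["opening"],"t",o["time_s"])
    move_l([x,y,ZT],feed=.2); hold(.1); o=observe(); print("lift",o["opening"],o["ft_force"]); return True
def place(x,y,tyaw,z,opening):
    movep([x,y,ZT],ori(tyaw)); move_l([x,y,z+.03],feed=.2)
    hit=move_l([x,y,z+.0005],feed=.06,max_force=8)
    o=observe(); print("put hit",hit,o["eef_pos"],o["ft_force"])
    hold(.1); gripper_to(opening); hold(.1); move_l([x,y,ZT],feed=.2); print("t",observe()["time_s"])
def snap(i):
    for n in("scene","top"):
        im,d=get_image(n);c=get_calibration(n)
        np.savez(f"{n}{i}.npz",im=im,d=d,K=c["intrinsics"],T=c["world_from_camera"])
def show(i,n="top",crop=None,fx=1.5):
    im=load(n,i)[0]
    if crop: im=im[crop[1]:crop[3],crop[0]:crop[2]]
    cv2.imwrite(f"pics/{n}_{i}.png",cv2.resize(im[:,:,::-1],None,fx=fx,fy=fx,interpolation=cv2.INTER_CUBIC))
E
python3 - <<'E'
from r import *
im,d,K,T=load("top"); print("mat",onplane([[229.6,136.5],[230.5,138.5]],K,T,.004)[:,:2])
c=np.array([[267,30],[354,52],[328,139],[242,113]])/2.3+100
print(rect(onplane(c,K,T,.004)[:,:2]))
for nm,x,y,yaw in [("toe0",.4592,-.3243,-17.5),("toemat",.643,.152,0),("toeD",.457,-.007,-1.7),("file0",.4638,-.010,20.8),("fileO+",.466,-.3285,89.3),("fileO-",.466,-.3285,-90.7),("jar",.66,-.1455,12),("jar90",.66,-.1455,102),("case",.4516,.3193,-1.5),("caseSq",.6546,-.1528,12),("round",.459,.324,0)]:
    for k in(-1,0,1):
        t=D(yaw)+k*np.pi
        q=[inverse_kinematics([x,y,z],ori(t)) for z in(.14,.005)]
        if q[0] is not None and q[1] is not None: print(nm,round(np.degrees(t),1),q[0],"j6 low",q[1][5])
E
```

```text
mat [[0.642  0.1571]
 [0.636  0.154 ]]
c=(641.9,157.5) w=116.5 h=120.6 a=78.7
toe0 -197.5 [-0.7552  0.1548  1.7799 -0.      1.207   1.1211] j6 low 1.1210602510233416
toe0 -17.5 [-0.7552  0.1548  1.7799  0.      1.207  -2.0205] j6 low -2.0205324025664524
toe0 162.5 [-0.7552  0.1548  1.7799 -0.      1.207   1.1211] j6 low 1.1210602510233416
toemat -180.0 [0.1129 0.3774 1.5091 0.     1.2551 1.6837] j6 low 1.6836837106532663
toemat 0.0 [ 0.1129  0.3774  1.5091 -0.      1.2551 -1.4579] j6 low -1.4579089429365273
toemat 180.0 [0.1129 0.3774 1.5091 0.     1.2551 1.6837] j6 low 1.6836837106532663
toeD -181.7 [-0.1881 -0.1011  2.0415 -0.      1.2012  1.4123] j6 low 1.412320630284535
toeD -1.7 [-0.1881 -0.1011  2.0415  0.      1.2012 -1.7293] j6 low -1.7292720233052583
toeD 178.3 [-0.1881 -0.1011  2.0415 -0.      1.2012  1.4123] j6 low 1.412320630284535
file0 -159.2 [-0.1918 -0.0833  2.0251 -0.      1.1999  1.016 ] j6 low 1.015958661689183
file0 20.8 [-0.1918 -0.0833  2.0251  0.      1.1999 -2.1256] j6 low -2.1256339919006106
file0 200.8 [-0.1918 -0.0833  2.0251 -0.      1.1999  1.016 ] j6 low
[... 1134 characters left out ...]
ow 2.0698159523303854
case -1.5 [ 0.4728  0.1337  1.8034 -0.      1.2044 -1.0718] j6 low -1.0717767012594082
case 178.5 [0.4728 0.1337 1.8034 0.     1.2044 2.0698] j6 low 2.0698159523303854
caseSq -168.0 [-0.3465  0.4031  1.4753 -0.      1.2631  1.0148] j6 low 1.01483986710371
caseSq 12.0 [-0.3465  0.4031  1.4753  0.      1.2631 -2.1268] j6 low -2.126752786486084
caseSq 192.0 [-0.3465  0.4031  1.4753 -0.      1.2631  1.0148] j6 low 1.01483986710371
round -180.0 [0.4743 0.154  1.7807 0.     1.2069 2.0451] j6 low 2.045099795138423
round 0.0 [ 0.4743  0.154   1.7807 -0.      1.2069 -1.0965] j6 low -1.09649285845137
round 180.0 [0.4743 0.154  1.7807 0.     1.2069 2.0451] j6 low 2.045099795138423
```

```bash
python3 - <<'E'
from r import *
ok=pick(.4592,-.3243,D(162.5),.004,.070)
if ok: place(.642,.155,D(178.3),.004,.070)
gripper_to(.05); movep([.60,-.10,.30],ori(D(200)))
snap(1); show(1)
E
```

```text
down hit False [ 0.4588 -0.324   0.0034]
grip 0.053568079418004635 t 5.1917
lift 0.053598123524416084 [-1.3469 -0.3962 -1.2879]
put hit True [0.6415 0.155  0.0045] [ 0.2395 -0.7082  3.1836]
t 10.5083
```

View pics/top_1.png

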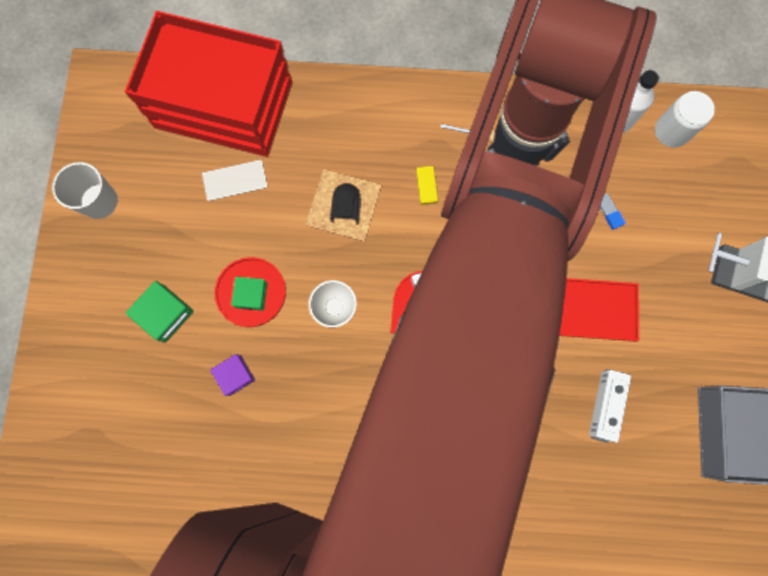

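The toe cap stands on the mat at (345,203) and the oblong tray is empty. I'll measure the toe cap with the same method, then move the file holder.

```bash
python3 - <<'E'
from r import *
for n in("top","scene"):
    im,d,K,T=load(n,1);P=cloud(d,K,T)
    m=objmask("toe",im)&(np.linalg.norm(P[...,:2]-(.642,.155),axis=-1)<.06)&(P[...,2]>.012)&(P[...,2]<.055)
    c,l,w=ext(P[m][:,:2],D(-1.7));print(n,c,l,w)
    if m.sum()>20: print(rect(P[m][:,:2]),P[m][:,2].max())
ok=pick(.4638,-.010,D(200.8),.008,.048)
if ok: place(.466,-.3285,D(269.3),.008,.044)
gripper_to(.07); movep([.60,.10,.25],ori(D(178.3)))
snap(2); show(2); show(2,"scene")
E
```

```text
top [0.638  0.1521] 0.0641851264028851 0.04802194706760948
c=(637.6,152.1) w=48.9 h=68.3 a=88.6 0.04859224590265776
scene [0.6419 0.1563] 0.07060744566110289 0.048670637780939746
c=(641.7,156.8) w=74.4 h=50.8 a=0.9 0.050592115113250014
down hit False [ 0.4639 -0.01    0.0081]
grip 0.029714271205944137 t 14.7083
lift 0.029351883386049125 [-0.0756  0.1954 -0.9146]
put hit True [ 0.4657 -0.3283  0.0086] [ 1.0854 -0.6598  4.1347]
t 19.625
```

View pics/top_2.png

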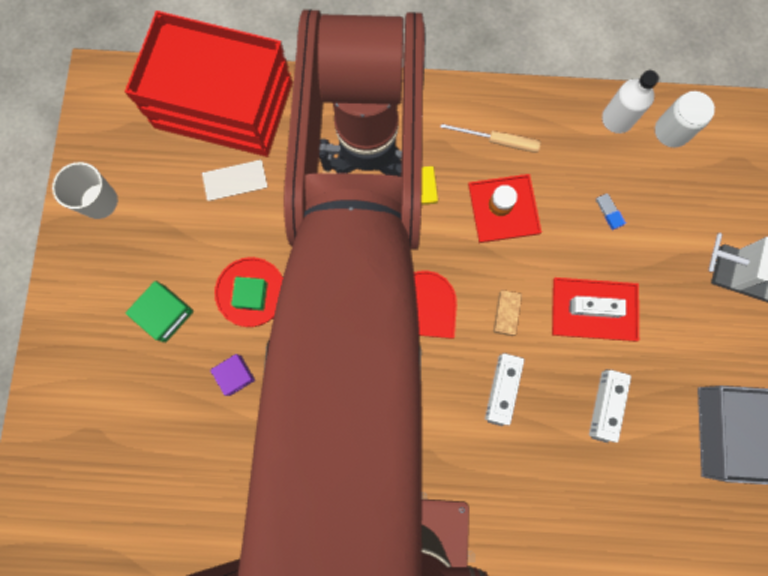

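View pics/scene_2.png

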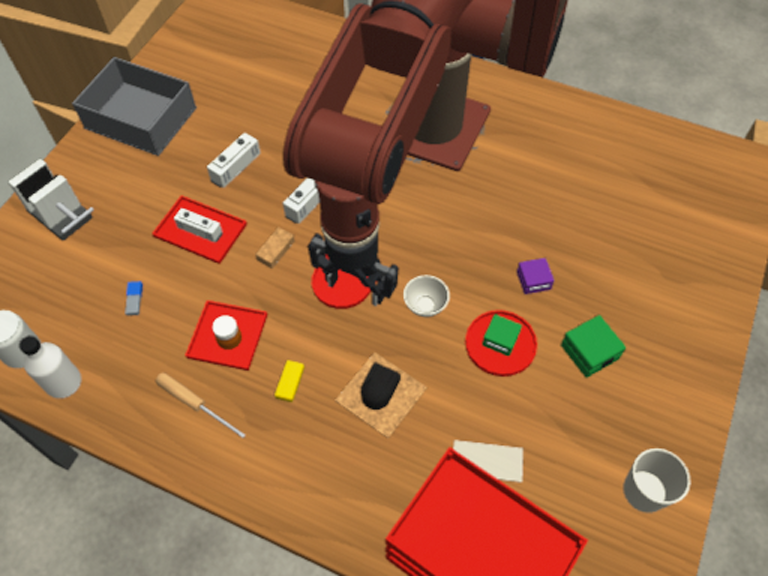

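The file holder is centred along the oblong tray at (599,306). Next the toe cap goes to the D tray, then the jar to the mat.

```bash
python3 - <<'E'
from r import *
ok=pick(.6415,.155,D(178.3),.004,.070)
if ok:
    place(.4575,-.007,D(178.3),.004,.066)
    ok=pick(.66,-.1455,D(192),.012,.066)
    if ok: place(.642,.155,D(180),.012,.066)
gripper_to(.07); movep([.45,.1,.35],ori(D(178.5)))
snap(3); show(3); show(3,"scene")
E
```

```text
down hit False [0.6408 0.155  0.0031]
grip 0.05389928014780207 t 24.4333
lift 0.053384807133168344 [ 0.2408  0.0477 -2.5137]
put hit True [ 0.4569 -0.0069  0.0043] [-1.2408 -0.4343  3.9363]
t 28.8417
down hit False [ 0.6594 -0.1454  0.0111]
grip 0.04644497985602339 t 31.5
lift 0.0463898593097908 [-0.1622 -0.0929 -1.8502]
put hit True [0.6415 0.155  0.0128] [-0.8954  0.2462  4.987 ]
t 36.0083
```

View pics/scene_3.png

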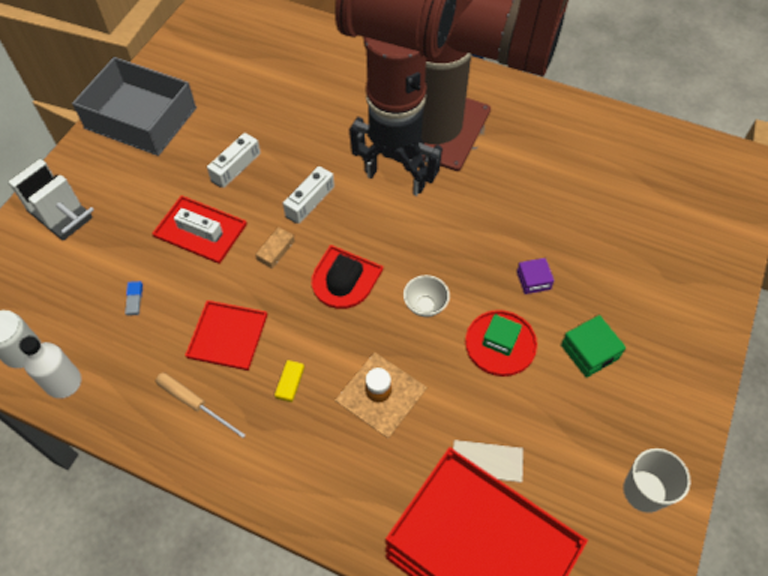

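View pics/top_3.png

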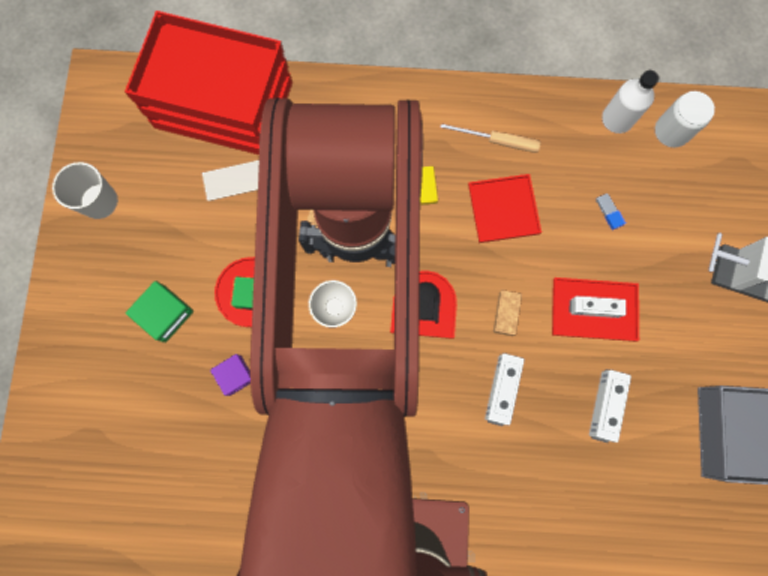

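The toe cap is in the D tray (scene 344,275), the jar stands upright on the mat (378,385) and the square tray is empty. Next the case goes to the square tray, then the jar to the round tray.

```bash
python3 - <<'E'
from r import *
ok=pick(.4518,.3193,D(178.5),.004,.071)
if ok:
    place(.655,-.1528,D(192),.004,.068)
    ok=pick(.6415,.155,D(180),.012,.066)
    if ok: place(.459,.3238,D(180),.012,.066)
up(.3); movep([.25,.45,.35],ori(D(200)))
snap(4); show(4); show(4,"scene"); print(observe()["time_s"])
E
```

```text
down hit False [0.4513 0.3191 0.0033]
grip 0.055685944668810106 t 40.3
lift 0.055497764971732144 [ 0.0242  0.6977 -1.5232]
put hit True [ 0.6545 -0.1527  0.0043] [ 0.1993 -0.1221  2.9425]
t 45.6083
down hit False [0.641  0.155  0.0113]
grip 0.04636646163277966 t 48.475
lift 0.046317843322243306 [-0.4097  0.1209 -1.7709]
put hit True [0.4585 0.3236 0.0128] [-1.4226 -0.6858  5.0594]
t 52.8083
54.8417
```

View pics/scene_4.png

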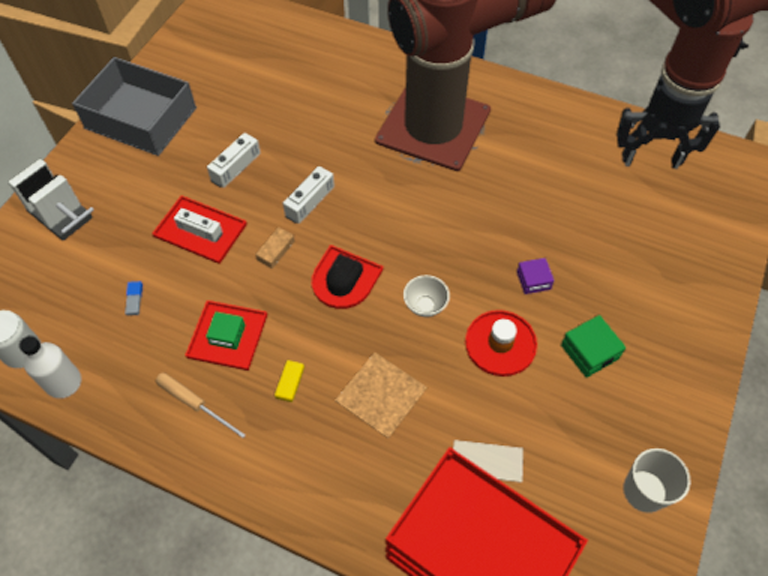

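View pics/top_4.png

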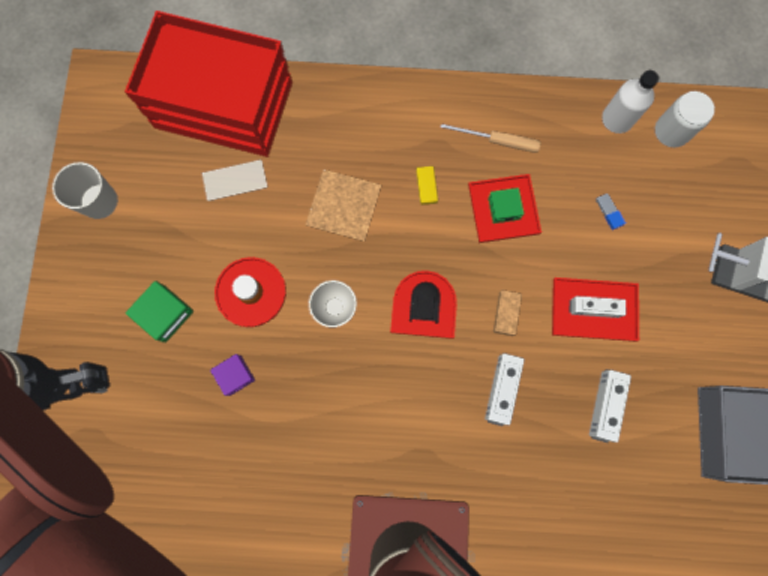

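All four look right. I'll check the offsets and heights in numbers before handing in.

```bash
python3 - <<'E'
from r import *
G=dict(file=(.4657,-.3285,-.7+90-90),toe=(.457,-.007,-1.7),case=(.6546,-.1528,12),jar=(.459,.324,0))
R={k:[] for k in G}
for n in("top","scene"):
    im,d,K,T=load(n,4);P=cloud(d,K,T)
    for k,(x,y,a) in G.items():
        m=objmask(k,im)&(np.linalg.norm(P[...,:2]-(x,y),axis=-1)<.06)&(P[...,2]>(.045 if k=="jar" else .014))&(P[...,2]<.08)
        R[k].append(P[m])
        c,l,w=ext(P[m][:,:2],D(a)); print(n,k,"off mm",((c-(x,y))*1e3).round(1),"zmed/top",np.percentile(P[m][:,2],[50,97]),rect(P[m][:,:2]))
    h=cv2.cvtColor(im,cv2.COLOR_RGB2HSV)
    m=(h[...,1]<40)&(h[...,2]>140)&(np.linalg.norm(P[...,:2]-(.45,.16),axis=-1)<.07)
    print("bowl",rect(P[m&(P[...,2]>.035)][:,:2]))
for k,(x,y,a) in G.items():
    c,l,w=ext(np.vstack(R[k])[:,:2],D(a)); print("both",k,((c-(x,y))*1e3).round(1),l,w)
E
```

```text
top file off mm [ 0.4 -0.7] zmed/top [0.0403 0.0485] c=(466.3,-329.2) w=92.5 h=30.4 a=89.0
top toe off mm [-2.3 -0.8] zmed/top [0.0415 0.0466] c=(454.4,-7.6) w=48.8 h=68.2 a=89.1
top case off mm [-3.2  0.5] zmed/top [0.0399 0.0442] c=(651.5,-152.5) w=52.1 h=52.2 a=13.4
top jar off mm [-2.  -2.6] zmed/top [0.0589 0.063 ] c=(457.3,321.4) w=41.3 h=40.9 a=26.1
bowl c=(439.7,162.9) w=84.5 h=82.3 a=4.3
scene file off mm [1.2 0.6] zmed/top [0.0388 0.0486] c=(467.0,-328.6) w=94.3 h=32.7 a=89.8
scene toe off mm [1.3 2.2] zmed/top [0.0396 0.0471] c=(458.2,-5.4) w=49.5 h=75.4 a=86.6
scene case off mm [0.3 2.1] zmed/top [0.0396 0.0452] c=(655.5,-151.2) w=53.0 h=54.9 a=13.6
scene jar off mm [-0.9 -0.6] zmed/top [0.0593 0.0646] c=(458.1,323.0) w=40.2 h=40.0 a=83.1
bowl c=(438.7,162.7) w=80.7 h=86.2 a=85.7
both file [ 0.9 -0.2] 0.029993734518103665 0.09105962483835017
both toe [0.2 0.7] 0.0691409008377416 0.05018056510164698
both case [-1.4  1.4] 0.054383260018281976 0.051835628467926664
both jar [-1.8 -2.1] 0.03998788237373374 0.041246550421284334
```

```bash
python3 -c "
from plant import *
job_done(); print(observe()['time_s'])"
```

```text
the job is handed in; nothing more can be done
the job is handed in; nothing more can be done
```

All four things are in their own trays, and I handed the job in at about 55 s of the 147 s allowed. The moves ran in this order:

1. toe cap to the cork mat
2. file holder to the oblong tray
3. toe cap to the D-shaped tray
4. jar to the mat
5. compass case to the square tray
6. jar to the round tray

- **Position:** combining both views, each object is within about 3 mm of the middle of its tray. Single views differ by up to about 4 mm, in line with the camera calibration and the parts each view hides.
- **Standing:** the top heights match the objects standing upright on the tray floors, with the case at 40 mm and the jar lid at 59 mm.
- **Bowl:** it stayed where it was, within the 1 to 2 mm measurement noise.
- **Forces:** the descents to grasp met no contact. The force readings after lifting and at placing stayed around 5 N or less.
- **Disagreements:** the jar gripped at 46.4 mm against the stated 48 mm. The two-ray estimate of the lid height came out about 4 mm below the depth reading, because the lid's side is in view. Neither affected the result.

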